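# Set out the oil bottles by size

### The job

Set the four brown oil bottles out for sale on the marble board, one standing in the middle of each wood slice, in order of size: the smallest on the slice next to the glass bell, rising to the largest at the end by the flower stand. They are full, so keep them upright all the while, set them down rather than drop them, and do not shift the glass bell or the white candle pot.

Things in the scene. Friction and masses are not known exactly. Their poses are not given: they have to be found in the camera images.
- bottle_tiny_mid (a point): the smallest of the four brown glass oil bottles with white screw caps: round, 26 mm across and 58 mm tall in all, straight-sided to 39 mm above its foot, then a shoulder, and a cap 18 mm across on top. The point is its centre, half-way up (29 mm above its foot); z points up along the bottle. Loose; at first it stands on the counter (height 0) between the robot and the marble board.
- bottle_small_mid (a point): the second smallest of the four brown glass oil bottles with white screw caps: round, 33 mm across and 78 mm tall in all, straight-sided to 53 mm above its foot, then a shoulder, and a cap 22 mm across on top. The point is its centre, half-way up (39 mm above its foot); z points up along the bottle. Loose; at first it stands on the counter (height 0) between the robot and the marble board.
- bottle_middle_mid (a point): the second largest of the four brown glass oil bottles with white screw caps: round, 40 mm across and 98 mm tall in all, straight-sided to 67 mm above its foot, then a shoulder, and a cap 27 mm across on top. The point is its centre, half-way up (49 mm above its foot); z points up along the bottle. Loose; at first it stands on the counter (height 0) between the robot and the marble board.
- bottle_big_mid (a point): the largest of the four brown glass oil bottles with white screw caps: round, 47 mm across and 118 mm tall in all, straight-sided to 80 mm above its foot, then a shoulder, and a cap 32 mm across on top. The point is its centre, half-way up (59 mm above its foot); z points up along the bottle. Loose; at first it stands on the counter (height 0) between the robot and the marble board.
- slice_1_top (a point): wood slice at the board's left end as the robot sees it (+y): round, with bark rim, 68 mm across and 8 mm thick, one of four alike in a row 85 mm apart along the white marble board (360 x 110 x 15 mm). Board and slices are fixed. The point is the middle of the slice's top face, 23 mm above the counter; x points across the board away from the robot, y along the row to the left, z up.
- slice_2_top (a point): wood slice second from the board's left end (+y): round, with bark rim, 68 mm across and 8 mm thick, one of four alike in a row 85 mm apart along the white marble board (360 x 110 x 15 mm). Board and slices are fixed. The point is the middle of the slice's top face, 23 mm above the counter; x points across the board away from the robot, y along the row to the left, z up.
- slice_3_top (a point): wood slice third from the board's left end: round, with bark rim, 68 mm across and 8 mm thick, one of four alike in a row 85 mm apart along the white marble board (360 x 110 x 15 mm). Board and slices are fixed. The point is the middle of the slice's top face, 23 mm above the counter; x points across the board away from the robot, y along the row to the left, z up.
- slice_4_top (a point): wood slice at the board's right end as the robot sees it (-y): round, with bark rim, 68 mm across and 8 mm thick, one of four alike in a row 85 mm apart along the white marble board (360 x 110 x 15 mm). Board and slices are fixed. The point is the middle of the slice's top face, 23 mm above the counter; x points across the board away from the robot, y along the row to the left, z up.
- bell_mid (a point): clear glass bell with ball knob, 92 mm across, 131 mm tall, loose on a square marble tile (120 mm, 15 mm thick) in line with the slices, about 160 mm beyond one end slice; which end varies. The point is on its axis, 65 mm above its foot (80 mm above the counter). As far beyond the other end is a fixed wooden flower stand, 120 mm wide, 60 deep, 140 tall, with stems up to 225 mm.
- candle_mid (a point): white ceramic candle pot with a flat wooden lid, 66 mm across and 68 mm tall, loose, standing on the counter among the bottles. The point is its centre, 34 mm above its foot.
Things that resemble listed ones, but are neither listed nor needed, are in the scene too. Leave any purple or yellow look-alike of the part that bears bottle_big_mid alone.

How it is judged:
By the outcome, as a careful person would: the job done as asked, in the order asked, and still so for the second after the job is handed in, with the robot touching nothing.
It also fails if it takes over 128 s, if anything falls off the work surface, if the arm or the gripper's body presses on something with over 40 N, if the wrist force passes 120 N, or if a joint passes its speed limit or range.

### The arm

A 6-joint arm with a two-finger parallel gripper is mounted at the origin on the work surface. World frame = base frame: x ahead of the robot, y to its left, z up, the work surface at z = 0. Lengths are in mm, angles in rad, forces in N, time in s.
With the tool pointing down it reaches from about 350 to 975 mm from the base axis. Payload 17.4 kg.
Tool frame: the origin (TCP) lies midway between the tips of the shut fingers; the grasp point (between the pads) lies 19 mm behind it (manip.grip_depth is the distance from the TCP to the grasp point, in mm); z points along the fingers, y is the direction in which the jaws open and shut (so a half turn about z gives the same grasp; the last joint's range is limited). The gripper opens to 85 mm and grips with 20 to 120 N. Pads are 22 mm wide; open, the fingers measure 114 mm over their backs; the gripper's body (76 mm by 85 mm) begins 54 mm behind the grasp point. The pads swing forward as they close: fully open they stand 13 mm farther back than shut.
Start: joints at [1.308, 0.116, 1.442, -0, 1.584, -0.038], TCP at [150.473, 658.02, 231.303] pointing down, gripper open.
Joint ranges: [-2.83, 2.83], [-0.83, 2.19], [0.07, 2.5], [-1.14, 4.28], [0.01, 3], [-2.97, 2.97]. Speed limits (rad/s): [1.89, 1.89, 2.22, 3.14, 3.14, 3.14].

### API

Orientations are given as a rotation vector (axis times angle).
In Python, from workcell import manip gives the robot as it stands.
- The arm moves only by the shell command python3 -m handwheel 'ROWS' [FORCE]. ROWS is JSON, a list of rows, each a list of 5 numbers: the shift along the tool's x, y, z in mm, then the turn about the tool's z in rad, then the opening in per cent of the stroke, from 0 (shut) to 100 (fully open). In form: [[tx, ty, tz, yaw, grip], ...]. A call has 1 to 20 rows; each row shifts and turns the commanded pose from where the row before left it, along the tool's axes as they then stand; what a row does not reach is not made up. A row lasts 1/12 s, in which the tool goes at most 41.7 mm and 7.16 degrees, less where a joint would pass 70% of its speed; a pose out of reach is approached as far as the arm can. A call is refused whole if a number of a shift passes 41.7 or a number of a turn 0.125, either way. A call with a gripper value outside its range is refused whole. The fingers move at their own pace and stop on an object; FORCE is the grip in N (left out, the last holds). Time passes only in rows, so rows that do not move let the fingers close. It gives the time, the measured TCP pose, the force and the opening at its end, in the units of the state.
- manip.get_state(): the state, without advancing time (a new reading comes with each control period).
- manip.snapshot(name): name is "scene" or "top" or "wrist"; returns the picture (480x640x3 uint8, blue, green, red); there is no depth.
- manip.camera_info(name): a dict with "camera_matrix" (3x3 intrinsics, pixels), "distortion" ([k1, k2, p1, p2, k3] as OpenCV has them; the pictures are not rectified), "cam_to_world" (4x4, takes a point from camera to world coordinates). Camera axes: x right, y down, z forward; pixel columns grow to the right and rows downward; lengths in mm; the calibration is good to about 2 mm. A picture is of the moment at which its call begins: read the wrist's pose just before it. camera_info takes no time and is no camera call; for the wrist camera it gives the pose at the moment of the call.
- manip.hand_in(): hands the job in, once; it reports no verdict.
The state is a dict: "time_s": time; "joint_positions": joint angles; "qd": joint speeds; "joint_torque": joint torques, N m; "tcp_pos": TCP position; "ee_rot": TCP orientation; "wrist_force": force on the tool from outside, world axes, zero at the start; "moment": the same for the moment, N m; "grip_width": finger opening in mm.
Only numpy, scipy, OpenCV 4.12 (cv2) and the standard library are available. Lean on these libraries where they do the work, as an engineer would, in place of code of your own. Each camera call takes 0.05 s, during which the arm holds its last target.

## Working session

There is one attempt and no reset: what is moved stays moved. The work goes in short steps, Python scripts to look and compute and a shell command to move; the robot and the scene stay as the last step left them, time stands still between calls to the robot, and variables do not carry over. Pictures are saved under pics/ and viewed, and the job is handed in when it is done.

```bash
mkdir -p pics; ls; python3 - <<'E'
from workcell import manip
import cv2,numpy as np
for n in("scene","top"):
    cv2.imwrite(f"pics/{n}0.png",manip.snapshot(n))
    c=manip.camera_info(n);print(n,np.round(c["camera_matrix"],1).tolist(),c["distortion"],np.round(c["cam_to_world"],3).tolist())
cv2.imwrite("pics/wrist0.png",manip.snapshot("wrist"))
print(manip.get_state())
E
```

```text
pics
scene [[588.3, 0.0, 316.2], [0.0, 588.3, 238.0], [0.0, 0.0, 1.0]] [-0.01402997  0.          0.          0.          0.        ] [[-0.236, 0.524, -0.819, 1376.782], [0.972, 0.129, -0.198, 199.872], [0.002, -0.842, -0.539, 647.222], [0.0, 0.0, 0.0, 1.0]]
top [[538.1, 0.0, 314.0], [0.0, 538.1, 240.7], [0.0, 0.0, 1.0]] [-0.16545231  0.          0.          0.          0.        ] [[0.015, -0.989, 0.145, 380.622], [-1.0, -0.016, -0.005, 18.947], [0.007, -0.144, -0.989, 1105.992], [0.0, 0.0, 0.0, 1.0]]
{'time_s': 0.15, 'joint_positions': array([ 1.30817493e+00,  1.16416759e-01,  1.44209160e+00,  2.23689507e-05,
        1.58398230e+00, -3.78038627e-02]), 'qd': array([-0.00090562, -0.00177562, -0.00243396,  0.00083663, -0.00026674,
       -0.00052052]), 'joint_torque': array([ 3.15126845e-04, -7.32529593e+01, -6.32846475e+01, -9.92907167e-05,
        5.16974353e-03, -4.47923256e-06]), 'tcp_pos': array([150.44824792, 657.88807489, 230.71668757]), 'ee_rot': array([-3.52381295e-01, -3.12160962e+00,  1.38936784e-03]), 'wrist_force': array([-0.03168451, -0.02822982, -0.17940344]), 'moment': array([-4.51115966e-05,  4.93868274e-03,  9.76543204e-03]), 'grip_width': 85.53750420091308}
```

View pics/scene0.png

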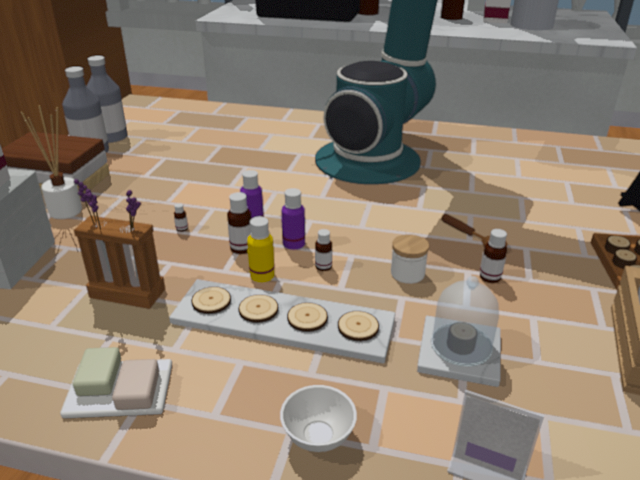

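View pics/top0.png

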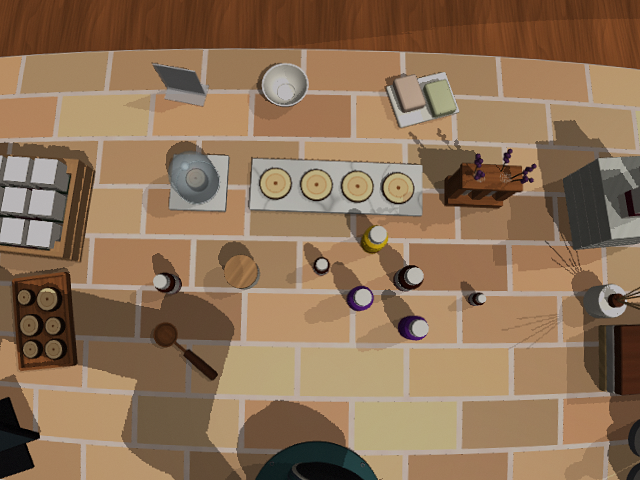

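View pics/wrist0.png

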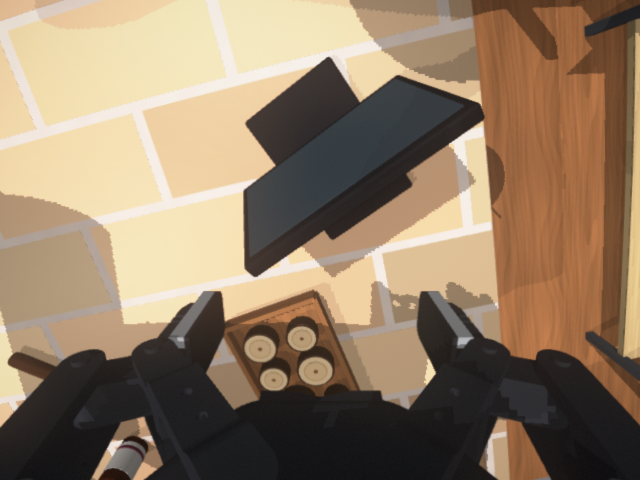

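The top view shows four brown bottles, with white caps at (167,283), (322,265), (410,278) and (478,298). The look-alikes are yellow (375,238) and purple (360,298) and (413,327). The bell is at (193,178), the +y end, so slice 1 takes the smallest bottle. The stand is at (485,185) and the candle pot at (240,272). Next I'll measure positions in both views.

```bash
cat > h.py <<'E'
from workcell import manip
import cv2,numpy as np
def ray(n,uv):
    c=manip.camera_info(n);K=np.array(c["camera_matrix"]);D=np.array(c["distortion"]);T=np.array(c["cam_to_world"])
    p=cv2.undistortPoints(np.array([[uv]],float),K,D)[0,0]
    return T[:3,3],T[:3,:3]@np.array([p[0],p[1],1.])
def onz(n,uv,z):
    o,d=ray(n,uv);return o+d*(z-o[2])/d[2]
def proj(n,P):
    c=manip.camera_info(n);W=np.linalg.inv(c["cam_to_world"])
    r,_=cv2.projectPoints(np.array(P,float).reshape(-1,3),cv2.Rodrigues(W[:3,:3])[0],W[:3,3],np.array(c["camera_matrix"]),np.array(c["distortion"]));return r.reshape(-1,2)
def tri(a,b):
    (o1,d1),(o2,d2)=ray("top",a),ray("scene",b)
    d1=d1/np.linalg.norm(d1);d2=d2/np.linalg.norm(d2)
    s=np.linalg.lstsq(np.c_[d1,-d2],o2-o1,rcond=None)[0]
    p,q=o1+s[0]*d1,o2+s[1]*d2
    return (p+q)/2,np.linalg.norm(p-q)
def blobs(im,lo,hi,amin,amax):
    m=cv2.inRange(cv2.cvtColor(im,cv2.COLOR_BGR2HSV),lo,hi)
    n,l,s,c=cv2.connectedComponentsWithStats(m)
    return [(np.round(c[i],1).tolist(),s[i].tolist()) for i in range(1,n) if amin<s[i][4]<amax]
E
python3 - <<'E'
from h import *
t=cv2.imread("pics/top0.png");s=cv2.imread("pics/scene0.png")
print("top caps");[print(b) for b in blobs(t,(0,0,190),(180,40,255),40,600) if 140<b[0][0]<500 and 215<b[0][1]<350]
print("scene white");[print(b) for b in blobs(s,(0,0,170),(180,45,255),20,900) if 150<b[0][0]<530 and 160<b[0][1]<300]
print("slices");[print(b) for b in blobs(t,(12,60,120),(30,200,255),150,1500) if 250<b[0][0]<425 and 155<b[0][1]<215]
cv2.imwrite("pics/c1.png",cv2.resize(t[210:350,140:500],None,fx=2.2,fy=2.2,interpolation=cv2.INTER_CUBIC))
cv2.imwrite("pics/c2.png",cv2.resize(s[160:300,160:530],None,fx=2.1,fy=2.1,interpolation=cv2.INTER_CUBIC))
E
```

```text
top caps
scene white
([434.5, 187.7], [427, 186, 17, 4, 43])
([279.6, 195.2], [263, 188, 38, 25, 253])
([236.9, 195.8], [229, 192, 16, 8, 100])
([262.7, 219.4], [251, 214, 30, 12, 173])
([164.3, 229.8], [154, 227, 23, 6, 73])
([323.4, 231.6], [318, 229, 12, 6, 61])
([498.4, 232.5], [492, 229, 14, 8, 90])
([278.0, 245.4], [274, 244, 9, 4, 26])
([202.3, 267.5], [158, 256, 92, 21, 500])
slices
([275.2, 182.8], [261, 169, 30, 29, 681])
([316.1, 184.1], [302, 170, 30, 29, 678])
([357.0, 185.8], [343, 172, 29, 29, 670])
([397.9, 187.7], [384, 173, 29, 30, 669])
```

View pics/c1.png

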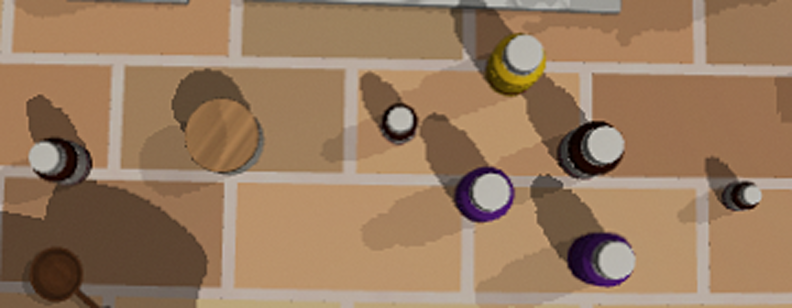

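View pics/c2.png

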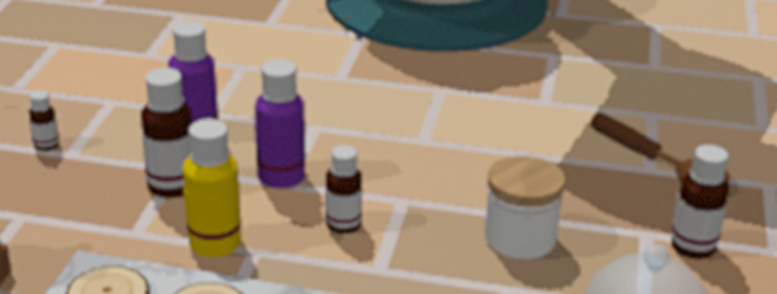

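In the crops the four brown bottles are clear. Tiny is at (742,195), small at (398,121), big at (591,148) and middle at (60,160). The yellow bottle at (517,62) and the purple ones at (485,192) and (603,260) are the look-alikes and are left alone. Next I'll measure the caps.

```bash
python3 - <<'E'
from h import *
t=cv2.imread("pics/top0.png");s=cv2.imread("pics/scene0.png")
H={'tiny':58,'small':78,'middle':98,'big':118}
T={}
for b in blobs(t,(0,0,145),(180,40,255),25,600):
    if 140<b[0][0]<500 and 215<b[0][1]<350:
        u=[b[1][0]+(b[1][2]-1)/2,b[1][1]+(b[1][3]-1)/2]; print(b)
        near=min([(np.hypot(b[0][0]-x,b[0][1]-y),n) for n,(x,y) in dict(tiny=(478,298),small=(322,265),middle=(163,281),big=(414,276),yel=(378,234),pur1=(362,297),pur2=(419,328)).items()])
        h=H.get(near[1],118); p=onz("top",b[0],h); print('  ',near[1],np.round(p,1),'scene proj of top',np.round(proj("scene",[p,[p[0],p[1],0]]).ravel(),1))
for i,c in enumerate([(275.2,182.8),(316.1,184.1),(357.,185.8),(397.9,187.7)]): print('slice',i+1,np.round(onz("top",c,23),1), np.round(proj("scene",onz("top",c,23)),1))
print('candle',onz("top",(240.5,271.5),68),'bell knob', onz("top",(193,178),146))
E
```

```text
([378.1, 233.5], [371, 226, 15, 16, 200])
   yel [ 540.4 -105.6  118. ] scene proj of top [258.8 219.9 262.  274.4]
([321.7, 263.7], [317, 259, 10, 10, 88])
   small [486.4  -1.9  78. ] scene proj of top [323.2 230.9 322.9 265.8]
([414.9, 275.2], [407, 267, 17, 17, 207])
   big [ 463.3 -174.2  118. ] scene proj of top [237.  195.  241.2 247.2]
([362.9, 296.7], [355, 289, 17, 17, 218])
   pur1 [422.5 -77.5 118. ] scene proj of top [292.4 190.9 293.5 242.7]
([376.8, 291.8], [371, 290, 13, 5, 50])
   pur1 [ 431.8 -103.2  118. ] scene proj of top [278.1 191.6 280.  243.5]
([420.0, 328.0], [412, 320, 17, 17, 211])
   pur2 [ 366.2 -183.2  118. ] scene proj of top [249.5 172.2 252.7 222.2]
slice 1 [658.7  95.4  23. ] [[357.6 322.7]]
slice 2 [657.3  10.6  23. ] [[306.8 314. ]]
slice 3 [655.2 -74.2  23. ] [[257.9 305.4]]
slice 4 [ 652.9 -159.5   23. ] [[210.6 296.9]]
candle [469.63107796 155.02657794  68.        ] bell knob [634.57498715 239.63919273 146.        ]
```

```bash
python3 - <<'E'
from h import *
t=cv2.imread("pics/top0.png")
for n,(x,y),h in (('tiny',(480,299),58),('middle',(160,282),98)):
    im=t[y-12:y+12,x-12:x+14]
    for b in blobs(im,(0,0,110),(180,60,255),25,400):
        c=np.array(b[0])+[x-12,y-12];p=onz("top",c,h);print(n,b,c,np.round(p,1),np.round(proj("scene",[p,[p[0],p[1],0]]).ravel(),1))
E
```

```text
tiny ([14.6, 7.8], [0, 4, 26, 12, 138]) [482.6 294.8] [ 430.8 -322.1   58. ] [175.9 205.2 179.4 229.5]
middle ([10.1, 12.4], [0, 5, 19, 16, 190]) [158.1 282.4] [443.2 308.1  98. ] [499.6 231.  490.6 275.8]
```

```bash
python3 - <<'E'
from h import *
t=cv2.imread("pics/top0.png")
a=cv2.resize(t[268:298,148:188],None,fx=10,fy=10,interpolation=cv2.INTER_CUBIC);b=cv2.resize(t[283:313,460:500],None,fx=10,fy=10,interpolation=cv2.INTER_CUBIC)
cv2.imwrite("pics/c3.png",np.hstack([a,b]))
E
```

```text
(no output)
```

View pics/c3.png

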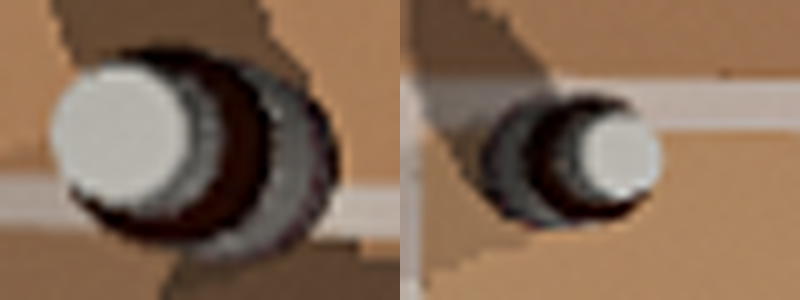

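```bash
python3 - <<'E'
from h import *
for n,c,h,sc in (('tiny',(481.7,298.0),58,(179.5,207)),('middle',(159.5,280.9),98,(498.5,233))):
    p=onz("top",c,h);print(n,np.round(p,1),np.round(proj("scene",[p,[p[0],p[1],0]]).ravel(),1))
R=cv2.Rodrigues(manip.get_state()['ee_rot'])[0];print(np.round(R,3))
E
```

```text
tiny [ 424.4 -320.2   58. ] [178.2 203.9 181.6 228. ]
middle [446.1 305.5  98. ] [498.1 231.7 489.2 276.5]
[[-0.975  0.223 -0.   ]
 [ 0.223  0.975 -0.001]
 [ 0.    -0.001 -1.   ]]
```

```bash
python3 -m handwheel '[[0,0,0,0.125,100],[0,0,0,0.125,100],[0,0,0,0.125,100],[0,0,0,0.125,100],[0,0,0,0.125,100],[0,0,0,0.125,100],[0,0,0,0.125,100],[0,0,0,0.125,100],[0,0,0,0.125,100],[0,0,0,0.125,100],[0,0,0,0.096,100],[0,0,0,0,100]]' 40
python3 -m handwheel '[[-5,5,0,0,100],[-15,15,0,0,100],[-25,23,0,0,100],[-25,23,0,0,100],[-25,23,0,0,100],[-25,23,0,0,100],[-25,23,0,0,100],[-25,23,0,0,100],[-25,23,0,0,100],[-25,23,0,0,100],[-25,23,0,0,100],[-25,20,0,0,100],[-25,15,0,0,100],[-25,12,0,0,100],[-20,10,0,0,100],[-9,4,0,0,100],[0,0,0,0,100],[0,0,0,0,100]]'
```

```text
time_s: 1.15
tcp_pos: [150.5, 657.9, 231.0]
ee_rot: [2.227, 2.216, -0.001]
wrist_force: [0.5, -0.4, -0.2]
grip_width: 86.1
time_s: 2.65
tcp_pos: [438.4, 308.9, 231.4]
ee_rot: [-2.22, -2.222, -0.0]
wrist_force: [0.1, -0.1, -0.4]
grip_width: 85.1
```

```bash
python3 -m handwheel '[[-3.4,7.7,30,0,100],[0,0,0,0,100],[0,0,0,0,100]]'
python3 - <<'E'
from h import *
im=manip.snapshot("wrist")
q=proj("wrist",[[446.1,305.5,98],[446.1,305.5,0]]);print(q)
cv2.imwrite("pics/w1.png",im)
E
```

```text
time_s: 2.9
tcp_pos: [445.2, 306.1, 200.2]
ee_rot: [-2.219, -2.222, 0.005]
wrist_force: [0.1, 0.8, 1.0]
grip_width: 85.6
[[321.22398086 233.87564564]
 [321.1131402  207.60455242]]
```

View pics/w1.png

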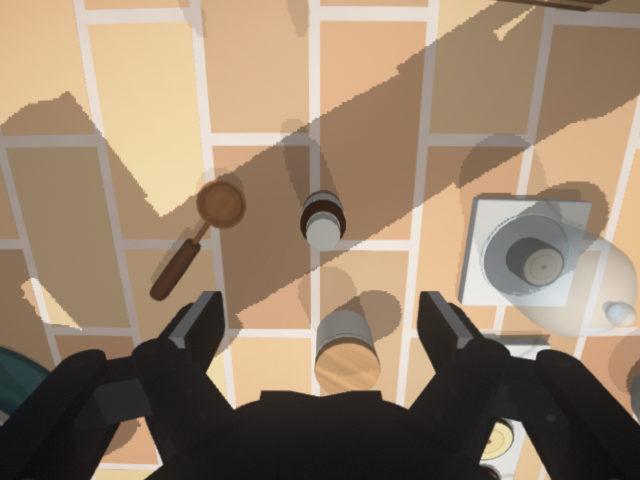

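The wrist view shows the middle bottle's cap at (323,234), against a projected (321,234), so they agree. The candle pot at (347,365) is clear. I'll go down and grip.

```bash
python3 -m handwheel '[[0,1.5,10,0,100],[0,0,20,0,100],[0,0,25,0,100],[0,0,25,0,100],[0,0,25,0,100],[0,0,20,0,100],[0,0,15,0,100],[0,0,12,0,100],[0,0,10,0,100],[0,0,5,0,100],[0,0,2,0,100],[0,0,0,0,80],[0,0,0,0,60],[0,0,0,0,45],[0,0,0,0,40],[0,0,0,0,35],[0,0,0,0,30],[0,0,0,0,30],[0,0,0,0,30],[0,0,0,0,30]]' 40
```

```text
time_s: 4.62
tcp_pos: [448.0, 305.8, 33.2]
ee_rot: [2.221, 2.221, 0.002]
wrist_force: [-2.4, 0.0, 6.4]
grip_width: 39.5
```

```bash
python3 -m handwheel '[[0,0,0,0,30],[0,0,-2,0,30],[0,0,-4,0,30],[0,0,-8,0,30],[0,0,-12,0,30],[0,0,-16,0,30],[0,0,-18,0,30],[0,0,-18,0,30],[0,0,-18,0,30],[0,0,-18,0,30],[0,0,-15,0,30],[0,0,-8,0,30],[0,0,-3,0,30],[0,0,0,0,30],[0,0,0,0,30]]'
python3 - <<'E'
from h import *
cv2.imwrite("pics/s1.png",manip.snapshot("scene")[140:330,200:560]);cv2.imwrite("pics/w2.png",manip.snapshot("wrist"))
E
```

```text
time_s: 5.87
tcp_pos: [447.5, 305.5, 171.7]
ee_rot: [-2.221, -2.221, 0.001]
wrist_force: [0.1, -0.2, -1.5]
grip_width: 38.8
```

View pics/s1.png

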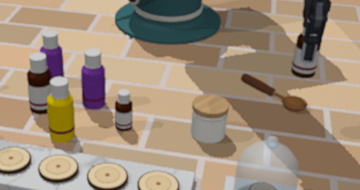

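View pics/w2.png

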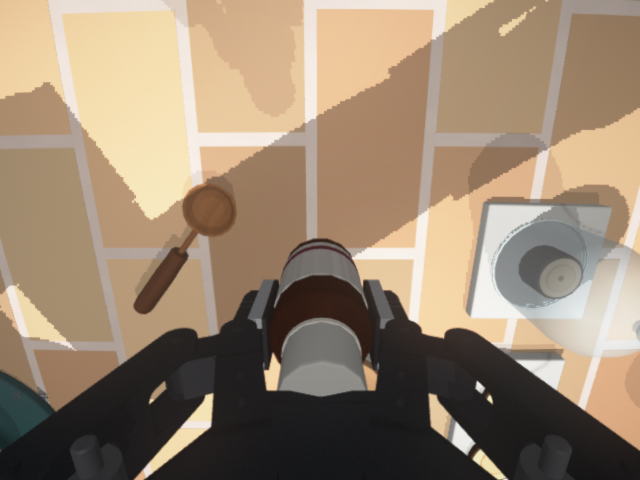

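```bash
python3 -m handwheel '[[-5,3,0,0,30],[-12,6,0,0,30],[-18,10,0,0,30],[-22,12,0,0,30],[-22,12,0,0,30],[-22,12,0,0,30],[-22,12,0,0,30],[-22,12,0,0,30],[-22,12,0,0,30],[-22,12,0,0,30],[-22,12,0,0,30],[-22,12,0,0,30],[-22,12,0,0,30],[-22,12,0,0,30],[-22,12,0,0,30],[-22,12,0,0,30],[-22,12,0,0,30],[-22,12,0,0,30],[-10,6,0,0,30],[-5,3,0,0,30]]'
python3 -m handwheel '[[0,0,0,0,30],[0,0,0,0,30],[0,0,0,0,30]]'
```

```text
time_s: 7.63
tcp_pos: [655.9, -76.7, 171.6]
ee_rot: [-2.223, -2.219, 0.001]
wrist_force: [-0.5, -0.5, -1.7]
grip_width: 39.0
time_s: 7.88
tcp_pos: [655.3, -73.6, 172.3]
ee_rot: [-2.22, -2.222, -0.0]
wrist_force: [-0.4, -0.5, -0.8]
grip_width: 39.1
```

```bash
python3 -m handwheel '[[0,0,5,0,30],[0,0,12,0,30],[0,0,15,0,30],[0,0,15,0,30],[0,0,15,0,30],[0,0,15,0,30],[0,0,12,0,30],[0,0,9,0,30],[0,0,6,0,30],[0,0,4,0,30],[0,0,2,0,30],[0,0,1,0,30],[0,0,0,0,30],[0,0,0,0,30]]'
python3 -m handwheel '[[0,0,1,0,30],[0,0,1,0,30],[0,0,0,0,30],[0,0,0,0,30]]'
```

```text
time_s: 9.05
tcp_pos: [655.9, -74.4, 61.9]
ee_rot: [2.221, 2.221, 0.001]
wrist_force: [0.5, -0.2, -1.1]
grip_width: 39.0
time_s: 9.38
tcp_pos: [655.7, -74.4, 59.3]
ee_rot: [-2.221, -2.221, 0.0]
wrist_force: [-0.8, 0.5, -1.4]
grip_width: 39.1
```

```bash
python3 -m handwheel '[[0,0,1,0,30],[0,0,1,0,30],[0,0,0,0,30],[0,0,0,0,30]]'
python3 -m handwheel '[[0,0,0.7,0,30],[0,0,0.7,0,30],[0,0,0,0,30],[0,0,0,0,30]]'
python3 - <<'E'
from h import *
cv2.imwrite("pics/s2.png",cv2.resize(manip.snapshot("scene")[160:350,150:400],None,fx=3,fy=3,interpolation=cv2.INTER_CUBIC))
E
```

```text
time_s: 9.72
tcp_pos: [655.6, -74.4, 57.2]
ee_rot: [-2.221, -2.221, 0.0]
wrist_force: [-0.5, -0.4, -1.9]
grip_width: 39.2
time_s: 10.05
tcp_pos: [655.8, -74.4, 56.2]
ee_rot: [2.221, 2.221, 0.0]
wrist_force: [-2.1, -0.4, 3.2]
grip_width: 39.2
```

View pics/s2.png

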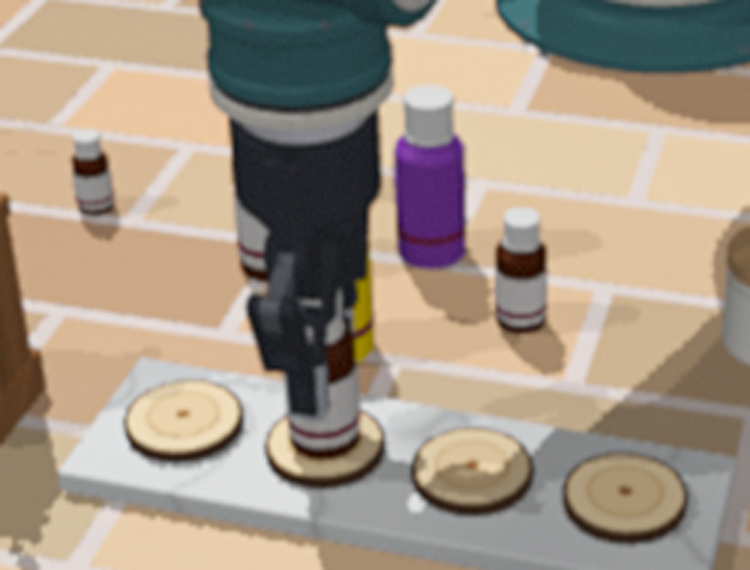

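Contact: the force went from -1.9 to +3.2 N, and the foot stands on slice 3 at crop pixel (325,440). I'll release.

```bash
python3 -m handwheel '[[0,0,0,0,48],[0,0,0,0,52],[0,0,0,0,56],[0,0,0,0,62],[0,0,0,0,70],[0,0,0,0,80],[0,0,0,0,80],[0,0,0,0,80],[0,0,-5,0,80],[0,0,-12,0,80],[0,0,-20,0,80],[0,0,-25,0,80],[0,0,-25,0,80],[0,0,-25,0,80],[0,0,-15,0,80],[0,0,-8,0,80],[0,0,0,0,80],[0,0,0,0,80]]'
python3 - <<'E'
from h import *
cv2.imwrite("pics/s3.png",cv2.resize(manip.snapshot("scene")[160:350,150:400],None,fx=3,fy=3,interpolation=cv2.INTER_CUBIC))
w=manip.snapshot("wrist");cv2.imwrite("pics/w3.png",w);print(proj("wrist",[[655.2,-74.2,121],[655.2,-74.2,23]]))
E
```

```text
time_s: 11.6
tcp_pos: [655.5, -74.3, 190.2]
ee_rot: [-2.221, -2.221, 0.0]
wrist_force: [-0.2, -0.4, -0.0]
grip_width: 68.4
[[320.60943141 247.59879218]
 [320.79357473 214.50799097]]
```

View pics/s3.png

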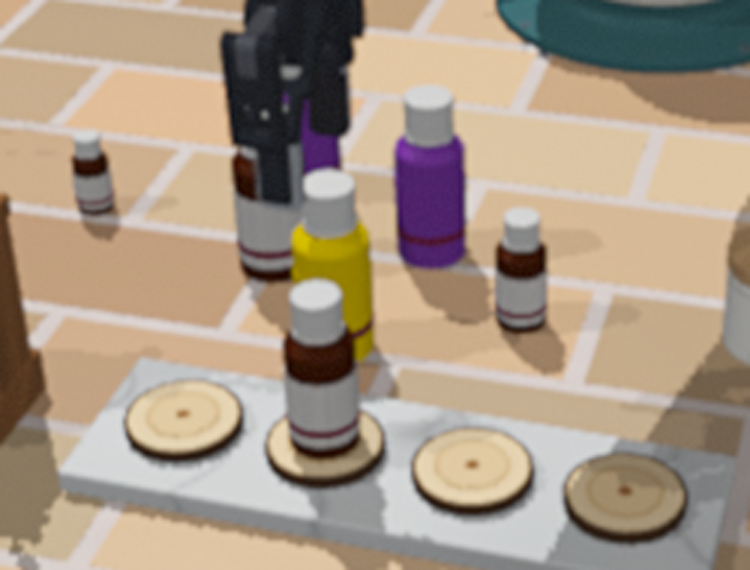

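View pics/w3.png

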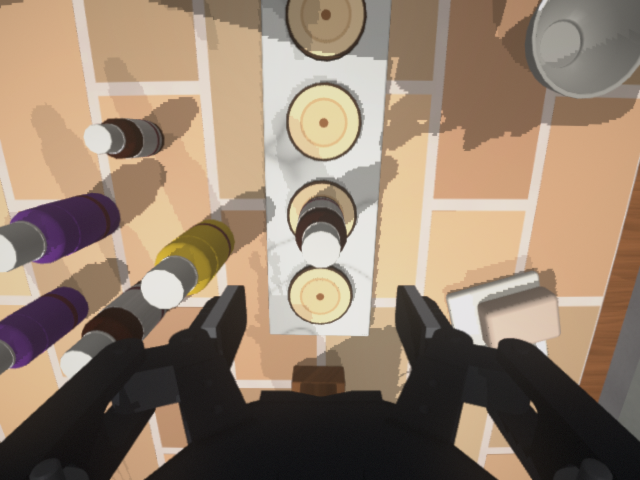

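The middle bottle stands on slice 3, with its cap at (322,244) against an expected (321,248). I'll use this picture to cross-check the slice centres as well.

```bash
python3 - <<'E'
from h import *
for u in ((326,14.5),(323.5,122.5),(320,296.5)): print(np.round(onz("wrist",u,23),1))
print(onz("wrist",(321.5,244),121))
E
```

```text
[659.5  95.   23. ]
[657.6   9.7  23. ]
[ 654.4 -161.1   23. ]
[655.79965042 -71.64370433 121.        ]
```

```bash
python3 -m handwheel '[[4,-9,0,0,80],[8,-20,0,0,80],[12,-28,0,0,80],[12,-28,0,0,80],[12,-28,0,0,80],[12,-28,0,0,80],[8,-19,0,0,80],[4,-9,0,0,80],[0,0,0,0,80],[0,0,0,0,80],[0,0,0,0,80]]'
python3 - <<'E'
from h import *
print(proj("wrist",[[486.4,-1.9,78]]))
cv2.imwrite("pics/w4.png",manip.snapshot("wrist"))
E
```

```text
time_s: 12.62
tcp_pos: [487.2, -2.6, 190.7]
ee_rot: [-2.222, -2.221, 0.0]
wrist_force: [0.2, 0.1, 0.0]
grip_width: 68.5
[[319.37687119 228.85998525]]
```

View pics/w4.png

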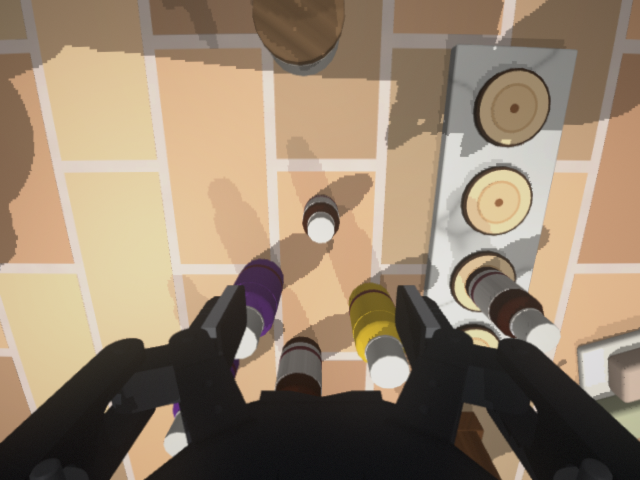

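The small bottle's cap is at (320,230), against a projected (319,229). I'll go down and grip.

```bash
python3 -m handwheel '[[0,0,10,0,80],[0,0,20,0,80],[0,0,25,0,80],[0,0,25,0,80],[0,0,25,0,80],[0,0,22,0,80],[0,0,18,0,80],[0,0,12,0,80],[0,0,9,0,80],[0,0,5,0,80],[0,0,3,0,80],[0,0,0,0,60],[0,0,0,0,50],[0,0,0,0,40],[0,0,0,0,35],[0,0,0,0,30],[0,0,0,0,25],[0,0,0,0,22],[0,0,0,0,22],[0,0,0,0,22]]' 40
python3 -m handwheel '[[0,0,0,0,22],[0,0,0,0,22]]'
```

```text
time_s: 14.33
tcp_pos: [487.2, -2.4, 17.8]
ee_rot: [2.221, 2.221, 0.001]
wrist_force: [-1.3, 0.1, 7.4]
grip_width: 32.0
time_s: 14.5
tcp_pos: [487.2, -2.4, 17.8]
ee_rot: [2.221, 2.221, 0.001]
wrist_force: [-0.7, -0.0, 7.8]
grip_width: 32.0
```

```bash
python3 -m handwheel '[[0,0,-2,0,22],[0,0,-4,0,22],[0,0,-8,0,22],[0,0,-14,0,22],[0,0,-18,0,22],[0,0,-18,0,22],[0,0,-16,0,22],[0,0,-12,0,22],[0,0,-6,0,22],[0,0,-2,0,22],[0,0,0,0,22]]'
python3 -m handwheel '[[1,6,0,0,22],[1,14,0,0,22],[1,20,0,0,22],[1,20,0,0,22],[1,20,0,0,22],[1,20,0,0,22],[1,20,0,0,22],[1,20,0,0,22],[2,16,0,0,22],[2,10,0,0,22],[0.6,4.3,0,0,22],[0,0,0,0,22],[0,0,0,0,22],[0,0,0,0,22]]'
```

```text
time_s: 15.42
tcp_pos: [486.7, -2.4, 116.9]
ee_rot: [2.221, 2.221, 0.0]
wrist_force: [-0.3, 0.3, -0.5]
grip_width: 32.3
time_s: 16.58
tcp_pos: [656.4, 10.2, 116.9]
ee_rot: [-2.221, -2.221, 0.0]
wrist_force: [-0.5, -0.2, -0.3]
grip_width: 32.3
```

```bash
python3 -m handwheel '[[0,1,5,0,22],[0,0,12,0,22],[0,0,14,0,22],[0,0,14,0,22],[0,0,12,0,22],[0,0,8,0,22],[0,0,5,0,22],[0,0,2,0,22],[0,0,1,0,22],[0,0,1,0,22],[0,0,0,0,22],[0,0,0,0,22]]'
python3 -m handwheel '[[0,0,1,0,22],[0,0,0.5,0,22],[0,0,0,0,22],[0,0,0,0,22]]'
```

```text
time_s: 17.58
tcp_pos: [658.2, 10.2, 43.4]
ee_rot: [2.221, 2.221, 0.001]
wrist_force: [1.2, 0.8, 0.1]
grip_width: 32.0
time_s: 17.92
tcp_pos: [658.0, 10.2, 41.4]
ee_rot: [2.221, 2.221, 0.0]
wrist_force: [0.2, -0.6, -0.5]
grip_width: 32.2
```

```bash
python3 -m handwheel '[[0,0,0.5,0,22],[0,0,0,0,22],[0,0,0,0,22]]'
```

```text
time_s: 18.17
tcp_pos: [658.0, 10.2, 40.9]
ee_rot: [2.221, 2.221, -0.0]
wrist_force: [0.7, 0.5, -0.1]
grip_width: 32.2
```

```bash
python3 -m handwheel '[[0,0,0.5,0,22],[0,0,0,0,22],[0,0,0,0,22]]'
```

```text
time_s: 18.42
tcp_pos: [658.0, 10.2, 40.9]
ee_rot: [2.221, 2.221, 0.0]
wrist_force: [-1.6, -0.5, 5.1]
grip_width: 31.9
```

Contact at +5 N. I'll release, lift and check.

```bash
python3 -m handwheel '[[0,0,0,0,40],[0,0,0,0,44],[0,0,0,0,48],[0,0,0,0,54],[0,0,0,0,62],[0,0,0,0,70],[0,0,0,0,70],[0,0,0,0,70],[0,0,-5,0,70],[0,0,-12,0,70],[0,0,-20,0,70],[0,0,-25,0,70],[0,0,-25,0,70],[0,0,-25,0,70],[0,0,-20,0,70],[0,0,-12,0,70],[0,0,-5,0,70],[0,0,0,0,70],[0,0,0,0,70]]'
python3 - <<'E'
from h import *
cv2.imwrite("pics/w5.png",manip.snapshot("wrist"))
print(proj("wrist",[[657.5,10.2,101],[655.5,-75,121]]))
E
```

```text
time_s: 20.0
tcp_pos: [657.7, 10.2, 188.5]
ee_rot: [-2.221, -2.221, 0.001]
wrist_force: [-0.0, 0.6, 0.1]
grip_width: 59.7
[[320.5107567  239.38368305]
 [317.83587884 355.96174663]]
```

View pics/w5.png

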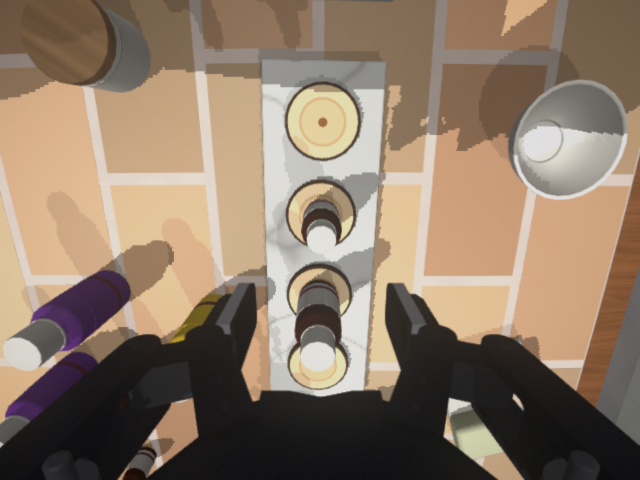

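The small bottle is on slice 2, with its cap at (322,238) as expected. The big bottle is next.

```bash
python3 -m handwheel '[[-6,-6,0,0,85],[-14,-15,0,0,85],[-22,-24,0,0,85],[-24,-25,0,0,85],[-24,-25,0,0,85],[-24,-25,0,0,85],[-24,-25,0,0,85],[-22,-24,0,0,85],[-14,-15,0,0,85],[-7,-7,0,0,85],[-3.4,-3.4,0,0,85],[0,0,0,0,85],[0,0,0,0,85],[0,0,0,0,85]]'
python3 - <<'E'
from h import *
print(proj("wrist",[[463.3,-174.2,118]]))
cv2.imwrite("pics/w6.png",manip.snapshot("wrist"))
E
```

```text
time_s: 21.22
tcp_pos: [464.2, -173.6, 189.2]
ee_rot: [-2.22, -2.222, -0.0]
wrist_force: [0.3, 0.2, 0.4]
grip_width: 72.4
[[319.16394454 247.21352091]]
```

View pics/w6.png

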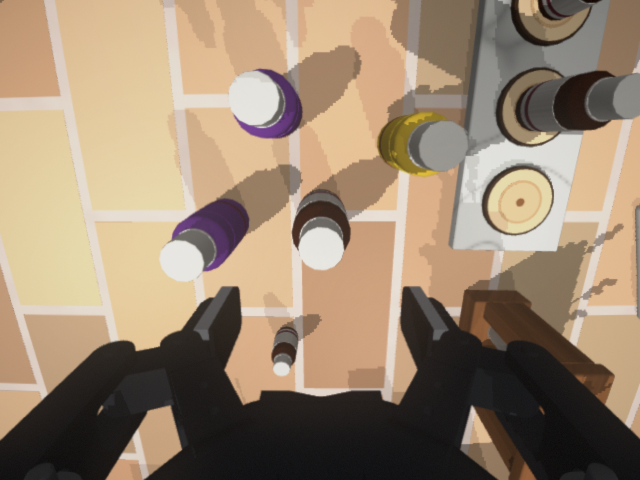

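```bash
python3 -c "
from h import *
print(np.array(manip.camera_info('wrist')['cam_to_world'])[:3,3]-manip.get_state()['tcp_pos'])"
python3 -m handwheel '[[0,0,10,0,85],[0,0,20,0,85],[0,0,22,0,85],[0,0,22,0,85],[0,0,20,0,85],[0,0,18,0,85],[0,0,12,0,85],[0,0,7,0,85],[0,0,4,0,85],[0,0,2,0,85],[0,0,0,0,85],[0,0,0,0,70],[0,0,0,0,60],[0,0,0,0,55],[0,0,0,0,50],[0,0,0,0,45],[0,0,0,0,40],[0,0,0,0,40],[0,0,0,0,40],[0,0,0,0,40]]' 50
```

```text
[8.19847330e-02 7.23935362e+01 1.43441708e+02]
time_s: 22.93
tcp_pos: [464.1, -174.4, 53.4]
ee_rot: [2.22, 2.22, 0.001]
wrist_force: [-0.2, 0.2, 5.4]
grip_width: 45.7
```

```bash
python3 -m handwheel '[[0,0,-2,0,40],[0,0,-4,0,40],[0,0,-8,0,40],[0,0,-14,0,40],[0,0,-18,0,40],[0,0,-20,0,40],[0,0,-20,0,40],[0,0,-18,0,40],[0,0,-14,0,40],[0,0,-8,0,40],[0,0,-4,0,40],[0,0,0,0,40],[0,0,0,0,40]]'
python3 -m handwheel '[[0,6,0,0,40],[1,12,0,0,40],[1,18,0,0,40],[2,20,0,0,40],[2,20,0,0,40],[2,20,0,0,40],[2,20,0,0,40],[1,20,0,0,40],[1,20,0,0,40],[1,16,0,0,40],[1,11,0,0,40],[0,6,0,0,40],[0,0,0,0,40],[0,0,0,0,40],[0,0,0,0,40]]'
```

```text
time_s: 24.02
tcp_pos: [463.4, -174.1, 181.6]
ee_rot: [-2.221, -2.221, 0.001]
wrist_force: [-0.5, 0.1, -2.1]
grip_width: 45.5
time_s: 25.27
tcp_pos: [652.0, -160.3, 182.4]
ee_rot: [-2.222, -2.221, 0.0]
wrist_force: [-0.2, -0.4, -1.3]
grip_width: 45.8
```

```bash
python3 -m handwheel '[[0,1,5,0,40],[0,0,12,0,40],[0,0,15,0,40],[0,0,15,0,40],[0,0,15,0,40],[0,0,13,0,40],[0,0,11,0,40],[0,0,8,0,40],[0,0,5,0,40],[0,0,2,0,40],[0,0,1,0,40],[0,0,0,0,40],[0,0,0,0,40]]'
python3 -m handwheel '[[0,0,1,0,40],[0,0,1,0,40],[0,0,0,0,40],[0,0,0,0,40]]'
```

```text
time_s: 26.35
tcp_pos: [653.9, -160.3, 81.1]
ee_rot: [2.221, 2.221, 0.001]
wrist_force: [-1.0, 0.1, -1.8]
grip_width: 45.4
time_s: 26.68
tcp_pos: [653.6, -160.2, 78.5]
ee_rot: [2.221, 2.221, 0.0]
wrist_force: [0.7, 0.2, -0.5]
grip_width: 45.6
```

```bash
python3 -m handwheel '[[0,0,1,0,40],[0,0,0.5,0,40],[0,0,0,0,40],[0,0,0,0,40]]'
```

```text
time_s: 27.02
tcp_pos: [653.5, -160.2, 76.9]
ee_rot: [-2.221, -2.221, 0.0]
wrist_force: [-1.2, 0.5, -1.6]
grip_width: 45.7
```

```bash
python3 -m handwheel '[[0,0,0.5,0,40],[0,0,0,0,40],[0,0,0,0,40]]'
```

```text
time_s: 27.27
tcp_pos: [653.6, -160.2, 76.5]
ee_rot: [2.221, 2.221, 0.0]
wrist_force: [0.2, -0.6, -0.9]
grip_width: 45.4
```

```bash
python3 -m handwheel '[[0,0,0.5,0,40],[0,0,0,0,40],[0,0,0,0,40]]'
```

```text
time_s: 27.52
tcp_pos: [653.7, -160.2, 76.4]
ee_rot: [2.221, 2.221, 0.0]
wrist_force: [-2.6, 0.5, 4.7]
grip_width: 45.5
```

```bash
python3 -m handwheel '[[0,0,0,0,56],[0,0,0,0,60],[0,0,0,0,64],[0,0,0,0,70],[0,0,0,0,80],[0,0,0,0,90],[0,0,0,0,90],[0,0,0,0,90],[0,0,-5,0,90],[0,0,-12,0,90],[0,0,-20,0,90],[0,0,-25,0,90],[0,0,-25,0,90],[0,0,-20,0,90],[0,0,-15,0,90],[0,0,-8,0,90],[0,0,0,0,90],[0,0,0,0,90]]'
python3 - <<'E'
from h import *
cv2.imwrite("pics/w7.png",manip.snapshot("wrist"))
print(proj("wrist",[[653.6,-160.3,141]]))
E
```

```text
time_s: 29.02
tcp_pos: [653.5, -160.2, 205.4]
ee_rot: [-2.221, -2.221, 0.0]
wrist_force: [0.0, -0.0, -0.3]
grip_width: 77.0
[[321.02541172 250.25985898]]
```

View pics/w7.png

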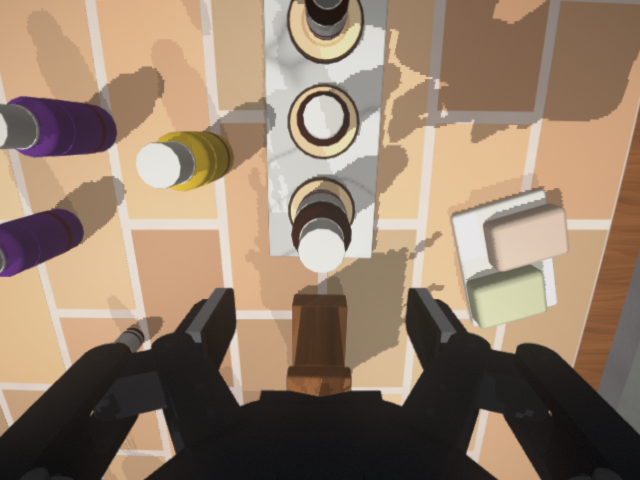

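The big bottle is on slice 4, with its cap at (322,250) as expected. The tiny bottle is next. I'll back away in x first to stay clear of the flowers.

```bash
python3 -m handwheel '[[0,-8,0,0,75],[0,-18,0,0,75],[0,-25,0,0,75],[0,-25,0,0,75],[-8,-22,0,0,75],[-16,-20,0,0,75],[-22,-20,0,0,75],[-24,-20,0,0,75],[-24,-20,0,0,75],[-24,-20,0,0,75],[-20,-15,0,0,75],[-13,-10,0,0,75],[-7,-5,0,0,75],[-2,-1,0,0,75],[0,0,0,0,75],[0,0,0,0,75],[0,0,0,0,75]]'
python3 - <<'E'
from h import *
print(proj("wrist",[[424.4,-320.2,58]]))
cv2.imwrite("pics/w8.png",manip.snapshot("wrist"))
E
```

```text
time_s: 30.48
tcp_pos: [425.1, -319.4, 205.7]
ee_rot: [-2.22, -2.222, -0.0]
wrist_force: [-0.0, 0.9, 0.6]
grip_width: 63.9
[[319.65332628 220.08947645]]
```

View pics/w8.png

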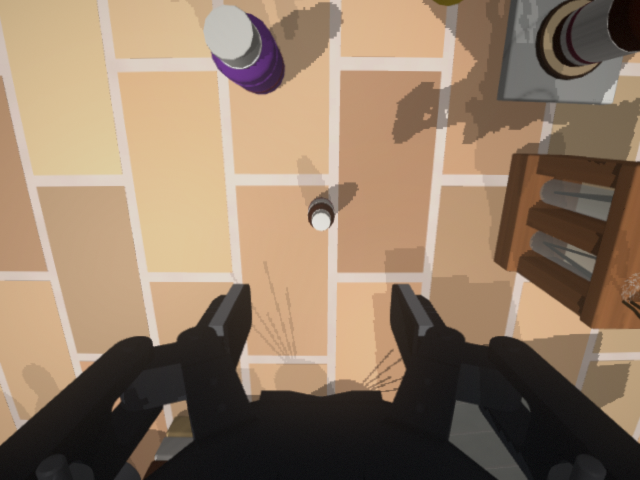

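The tiny bottle's cap is at (320,220), as projected. I'll go down.

```bash
python3 -m handwheel '[[0,0,10,0,75],[0,0,20,0,75],[0,0,25,0,75],[0,0,27,0,75],[0,0,27,0,75],[0,0,25,0,75],[0,0,22,0,75],[0,0,17,0,75],[0,0,12,0,75],[0,0,7,0,75],[0,0,4,0,75],[0,0,2,0,60],[0,0,0,0,50],[0,0,0,0,40],[0,0,0,0,32],[0,0,0,0,26],[0,0,0,0,22],[0,0,0,0,18],[0,0,0,0,15],[0,0,0,0,15]]' 30
python3 -m handwheel '[[0,0,0,0,15],[0,0,0,0,15]]'
```

```text
time_s: 32.2
tcp_pos: [424.9, -320.5, 8.8]
ee_rot: [2.221, 2.221, 0.0]
wrist_force: [-1.4, 0.6, 5.9]
grip_width: 25.5
time_s: 32.37
tcp_pos: [424.9, -320.5, 8.8]
ee_rot: [2.221, 2.221, 0.0]
wrist_force: [-1.3, 0.7, 6.1]
grip_width: 25.2
```

```bash
python3 -m handwheel '[[0,0,-2,0,15],[0,0,-4,0,15],[0,0,-8,0,15],[0,0,-14,0,15],[0,0,-18,0,15],[0,0,-20,0,15],[0,0,-22,0,15],[0,0,-22,0,15],[0,0,-22,0,15],[0,0,-20,0,15],[0,0,-16,0,15],[0,0,-9,0,15],[0,0,-5,0,15],[0,0,0,0,15],[0,0,0,0,15]]'
python3 - <<'E'
from h import *
cv2.imwrite("pics/w9.png",manip.snapshot("wrist")[200:440,160:480])
E
```

```text
time_s: 33.62
tcp_pos: [424.4, -320.0, 189.2]
ee_rot: [-2.221, -2.221, 0.0]
wrist_force: [-0.2, 0.5, -1.4]
grip_width: 24.9
```

View pics/w9.png

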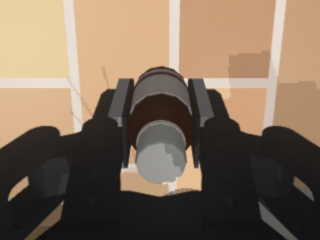

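```bash
python3 -m handwheel '[[5,3,0,0,15],[12,7,0,0,15],[19,11,0,0,15],[24,13.4,0,0,15],[24,13.4,0,0,15],[24,13.4,0,0,15],[24,13.4,0,0,15],[24,13.4,0,0,15],[24,13.4,0,0,15],[24,13.4,0,0,15],[24,13.4,0,0,15],[24,13.4,0,0,15],[24,13.4,0,0,15],[24,13.4,0,0,15],[24,13.4,0,0,15],[24,13.4,0,0,15],[24,13.4,0,0,15],[24,13.4,0,0,15],[13,8,0,0,15],[6,4.6,0,0,15]]'
python3 -m handwheel '[[0,0,0,0,15],[0,0,0,0,15],[0,0,0,0,15]]'
```

```text
time_s: 35.33
tcp_pos: [659.5, 96.8, 188.8]
ee_rot: [-2.219, -2.222, 0.002]
wrist_force: [-0.2, -0.3, -0.0]
grip_width: 24.9
time_s: 35.58
tcp_pos: [658.8, 93.8, 189.9]
ee_rot: [-2.222, -2.221, 0.001]
wrist_force: [0.2, -0.7, -0.2]
grip_width: 25.1
```

```bash
python3 -m handwheel '[[0,0,6,0,15],[0,0,12,0,15],[0,0,17,0,15],[0,0,20,0,15],[0,0,20,0,15],[0,0,20,0,15],[0,0,18,0,15],[0,0,14,0,15],[0,0,11,0,15],[0,0,8,0,15],[0,0,5,0,15],[0,0,2,0,15],[0,0,1,0,15],[0,0,0,0,15],[0,0,0,0,15]]'
python3 -m handwheel '[[0,0,0,0,15]]'
```

```text
time_s: 36.83
tcp_pos: [659.5, 94.9, 36.7]
ee_rot: [2.221, 2.221, 0.001]
wrist_force: [0.1, 0.6, -0.0]
grip_width: 25.3
time_s: 36.92
tcp_pos: [659.5, 94.9, 36.6]
ee_rot: [2.221, 2.221, 0.001]
wrist_force: [0.7, -0.1, 0.4]
grip_width: 25.1
```

```bash
python3 -m handwheel '[[0,0,1,0,15],[0,0,1,0,15],[0,0,1,0,15],[0,0,0.5,0,15],[0,0,0,0,15],[0,0,0,0,15]]'
```

```text
time_s: 37.42
tcp_pos: [659.2, 94.8, 32.3]
ee_rot: [-2.221, -2.221, 0.0]
wrist_force: [-0.2, -0.1, -0.5]
grip_width: 25.3
```

```bash
python3 -m handwheel '[[0,0,0.5,0,15],[0,0,0,0,15],[0,0,0,0,15]]'
```

```text
time_s: 37.67
tcp_pos: [659.2, 94.8, 31.9]
ee_rot: [2.221, 2.221, -0.0]
wrist_force: [0.2, -0.3, 0.1]
grip_width: 25.2
```

```bash
python3 -m handwheel '[[0,0,0.5,0,15],[0,0,0,0,15],[0,0,0,0,15]]'
```

```text
time_s: 37.92
tcp_pos: [659.2, 94.8, 31.8]
ee_rot: [2.221, 2.221, 0.0]
wrist_force: [-2.7, -0.0, 5.8]
grip_width: 25.1
```

Contact at about 6 N. I'll release and lift.

```bash
python3 -m handwheel '[[0,0,0,0,32],[0,0,0,0,36],[0,0,0,0,40],[0,0,0,0,46],[0,0,0,0,54],[0,0,0,0,60],[0,0,0,0,60],[0,0,0,0,60],[0,0,-5,0,60],[0,0,-12,0,60],[0,0,-20,0,60],[0,0,-25,0,60],[0,0,-25,0,60],[0,0,-25,0,60],[0,0,-25,0,60],[0,0,-20,0,60],[0,0,-10,0,60],[0,0,-4,0,60],[0,0,0,0,60],[0,0,0,0,60]]'
python3 -m handwheel '[[0,-10,0,0,60],[0,-20,0,0,60],[0,-30,0,0,60],[0,-30,0,0,60],[0,-30,0,0,60],[0,-30,0,0,60],[0,-30,0,0,60],[0,-20,0,0,60],[0,-10,0,0,60],[0,0,0,0,60],[0,0,0,0,60],[0,0,0,0,60]]'
python3 - <<'E'
from h import *
t=manip.snapshot("top");s=manip.snapshot("scene")
cv2.imwrite("pics/t9.png",t);cv2.imwrite("pics/s9.png",s)
cv2.imwrite("pics/t9c.png",cv2.resize(t[140:300,140:540],None,fx=2,fy=2,interpolation=cv2.INTER_CUBIC))
for n,p,h in (('tiny',(659,95.2),58),('small',(657.4,10.2),78),('middle',(655.4,-74.8),98),('big',(653.6,-160.3),118)):
    q=[[*p,23+h],[*p,23]];print(n,'expect top',np.round(proj("top",q).ravel(),1),'scene',np.round(proj("scene",q).ravel(),1))
for b in blobs(t,(0,0,150),(180,40,255),25,600):
    if 255<b[0][0]<430 and 150<b[0][1]<215: print(b)
E
```

```text
time_s: 39.58
tcp_pos: [658.9, 94.8, 201.3]
ee_rot: [-2.221, -2.221, 0.001]
wrist_force: [-0.3, -0.3, 0.6]
grip_width: 51.4
time_s: 40.58
tcp_pos: [449.7, 94.8, 202.1]
ee_rot: [-2.221, -2.221, 0.001]
wrist_force: [0.6, 0.3, 0.3]
grip_width: 51.3
tiny expect top [273.4 175.3 275.3 182.7] scene [359.  294.3 357.5 322.8]
small expect top [316.8 174.  316.3 184. ] scene [306.2 275.6 306.5 314. ]
middle expect top [361.8 173.  357.3 185.7] scene [254.3 256.9 257.5 305.4]
big expect top [408.4 172.1 398.3 187.4] scene [202.9 238.7 210.  297.1]
([273.7, 175.6], [270, 172, 9, 8, 57])
```

View pics/t9c.png

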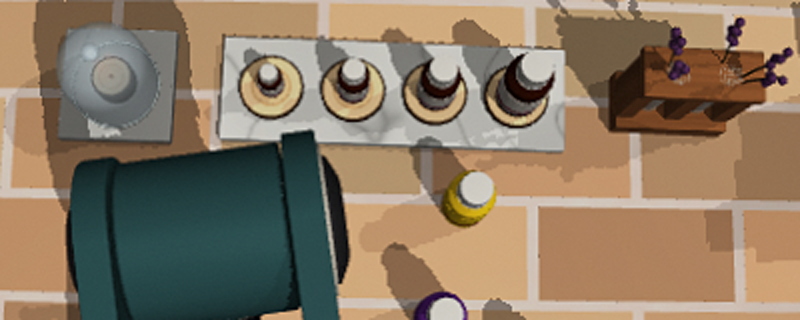

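View pics/s9.png

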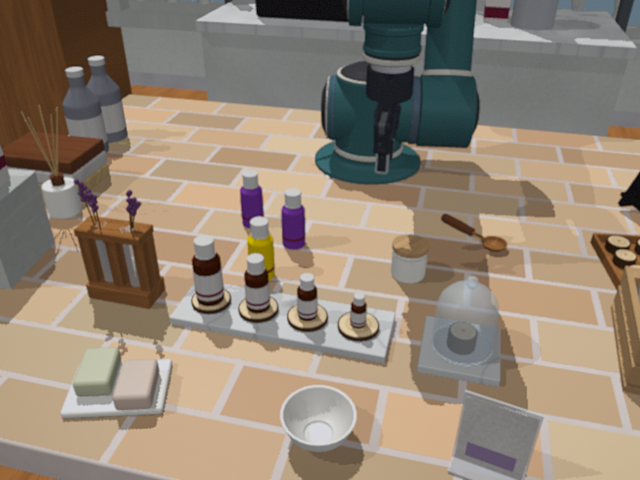

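All four bottles stand centred in order. In the top view the caps are at about (274,176), (316,174), (361,174) and (408,173), within 2 px of expected. The candle pot (410,258) and the bell (467,310) in the scene view are unchanged, and the gripper is clear. I'll hand in.

```bash
python3 -c "
from workcell import manip
print(manip.hand_in())"
```

```text
the job is handed in; nothing more can be done
None
```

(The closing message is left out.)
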